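# Hang the offset chalkboard sign level

## Task

Take the blank chalkboard sign with the offset hanging tab out of the plate rack and hang it on the peg of the counter sign stand, by the one of its four holes that lets it hang level. Leave it hanging still and free, and do not upset the other goods on the table.

Things in the scene. Friction and masses are not known exactly. Their poses are not given: they have to be found in the camera images.
- board: Chalkboard sign on edge in the rack: a flat L-shaped piece of uniform 8 mm plywood, about 0.18 kg. Panel 190 mm long (y = -95 to 95), 85 mm high, thin dark coat on both faces; above it a bare tab from y = -40 to 95, z = 85 to 150. Origin: middle of the panel's underside, mid-thickness; x through the thickness, y along, z up. May lean 4 degrees in its slot. Grip the tab's top edge from above
- hole_a (a point): Centre, in mid-thickness, of the board's first hole, y = -19 mm, z = 120 mm in the board's frame (30 mm below the tab's top edge). The four holes are alike: round, 20 mm in diameter, through the tab along x, in a row 28 mm apart
- hole_b (a point): Centre of the board's second hole, y = 9 mm, z = 120 mm
- hole_c (a point): Centre of the board's third hole, y = 37 mm, z = 120 mm
- hole_d (a point): Centre of the board's fourth hole, y = 65 mm, z = 120 mm
- rack: Wooden plate rack, fixed, 170 (x) by 130 mm (y). Two rails along x at y = -50 and 50 mm, their tops, on which the goods stand, 20 mm above the table; dowels of 8 mm rise to 70 mm. Three slots across x, 11 mm wide, at x = -48, 0 and 48 mm, hold the sign, the tray and the chopping board in any order. Origin: centre of its underside
- stand: Counter sign stand of steel, fixed: foot plate 150 (x) by 120 (y) by 6 mm, upright tube 12 mm thick at x = 66 mm, bent forward at the top into one straight round peg of 10 mm diameter that points to the stand's -x and rises 6 degrees towards its tip. Nothing of the stand is higher than the peg. Origin: centre of the foot plate's underside; z up
- peg_tip (a point): Centre line of the peg at its rounded tip (which ends 5 mm further on): 50 mm to -x of the stand's origin, 156 mm above the table
- peg_root (a point): Centre line of the peg at its root by the upright: x = 55 mm in the stand's frame, 145 mm above the table
- tray: Bystander: steel tray 170 by 92 mm, 7 mm thick, standing on its long edge in a slot of the rack; origin at the middle of its lower edge
- chopping: Bystander: plain wooden chopping board 150 by 100 mm, 9 mm thick, without holes, on edge in a slot of the rack; origin at the middle of its lower edge
- goose: Bystander: grey stone goose figure 115 mm tall on a base 75 by 55 mm, loose on the table between rack and stand; origin under its base
- dish: Bystander: small terracotta dish 100 mm across, 30 mm high, loose on the table between rack and stand, nearer the robot; origin under its middle
- bookend1: Bystander: dark wooden bookend 75 by 85 mm, 114 mm tall, towards the back of the table; origin under its base
- bookend2: Bystander: the other bookend of the pair, same size, towards the back of the table
- tumbler: Bystander: glass tumbler 68 mm across, 95 mm tall, towards the back of the table; origin under its base
Things that resemble listed ones, but are neither listed nor needed, are in the scene too. What is shaped like the stand but blue or yellow is not meant.

How it is judged:
By the outcome, as a careful person would: the job done as asked, in the order asked, and still so for the second after the job is handed in, with the robot touching nothing.
It also fails if it takes over 48 s, if anything falls off the work surface, if the arm or the gripper's body presses on something with over 40 N, if the wrist force passes 120 N, or if a joint passes its speed limit or range.

## Robot

A 6-joint arm with a two-finger parallel gripper is mounted at the origin on the work surface. World frame = base frame: x ahead of the robot, y to its left, z up, the work surface at z = 0. Lengths are in m, angles in rad, forces in N, time in s.
With the tool pointing down it reaches from about 0.35 to 0.775 m from the base axis. Payload 7.3 kg.
Tool frame: the origin (TCP) lies at the very end of the fingers, on their centre line; the grasp point (between the pads) lies grip_point_offset behind it (grip_point_offset is the distance from the TCP to the grasp point, in m); z points along the fingers, y is the direction in which the jaws open and shut (so a half turn about z gives the same grasp; the last joint's range is limited). The gripper opens to 92 mm and grips with 3 to 60 N. Pads are 19 mm wide; open, the fingers measure 130 mm over their backs; the gripper's body (75 mm by 190 mm) begins 47 mm behind the grasp point.
Start: joints at [1.035, 0.342, 1.524, -0, 1.275, -0.146], TCP at [0.199, 0.486, 0.227] pointing down, gripper open.
Joint ranges: [-2.53, 2.53], [-0.77, 2.02], [0.04, 2.7], [-1, 4.14], [0.28, 2.66], [-3.11, 3.11]. Speed limits (rad/s): [2.57, 2.57, 3.14, 3.14, 3.14, 3.14].

## Interface

Orientations are given as [roll, pitch, yaw] about the fixed x, y, z axes, in that order (R = Rz(yaw) Ry(pitch) Rx(roll)).
In Python, from cell import * gives the robot as it stands.
- The arm moves only by the shell command python3 -m inch 'ROWS' [OPENING] [FORCE]. ROWS is JSON, a list that holds one entry, the list of rows, each a list of 4 numbers: the shift along the tool's x, y, z in mm, then the turn about the tool's z in rad. In form: [[[x, y, z, roll], ...]]. A call has 1 to 10 rows; each row shifts and turns the commanded pose from where the row before left it, along the tool's axes as they then stand; what a row does not reach is not made up. A row lasts 1/8 s, in which the tool goes at most 62.5 mm and 10.7 degrees, less where a joint would pass 70% of its speed; a pose out of reach is approached as far as the arm can. A call with a gripper value outside its range is refused whole. OPENING is the closure, from -1 (fully open) to 1 (shut), set as the call begins (- or left out, the last holds). The fingers move at their own pace and stop on an object; FORCE is the grip in N (left out, the last holds). Time passes only in rows, so rows that do not move let the fingers close. It gives the time, the measured TCP pose, the force and the opening at its end, in the units of the state.
- observe(): the state, without advancing time (a new reading comes with each control period).
- read_camera(name): name is "scene" or "top"; returns a dict with "img" (480x640x3 uint8, blue, green, red), "fx", "fy", "cx", "cy" (pixels), "k1" (the pictures are not rectified: a ray, as slopes to the right and down, at radius r is drawn at 1 + k1 r^2 times it, then the intrinsics apply), "eye" and "rotation" of the camera in the world. Camera axes: x right, y down, z forward; pixel columns grow to the right and rows downward; lengths in m; the calibration is good to about 2 mm. A picture is of the moment at which its call begins. There is no depth.
- hand_in(): hands the job in, once; it reports no verdict.
Trained networks look in the newest picture that a camera, given by its name, has taken for a name from the list of things; names that differ only in an ending like _2 or _b are one class to them, and where a whole thing is asked for, a point or a joint stands for the part that bears it (a point fixed in the world has none). Each returns a list of dicts, best first, with "conf" (0 to 1); they miss things now and then, are a little off and sometimes report something else, mostly with a low value. They report only what shows in the picture. A call takes as long as a camera call. They do not tell look-alikes from the thing itself.
- boxes_of(camera, label): "at" ([row, column] in pixels, amid what is visible of it).
- place_of(camera, label): "at" ([row, column] in pixels: a listed point, or the origin of a listed thing).
The state is a dict: "time": time; "qpos": joint angles; "qvel": joint speeds; "joint_efforts": joint torques, N m; "tool_pos": TCP position; "tool_rot": TCP orientation; "contact_force": force on the tool from outside, world axes, zero at the start; "torque": the same for the moment, N m; "opening": finger opening in m.
Only numpy, scipy, OpenCV 4.12 (cv2) and the standard library are available. Lean on these libraries where they do the work, as an engineer would, in place of code of your own. Each camera call takes 0.05 s, during which the arm holds its last target. There are 200 camera calls.

## Working session

There is one attempt and no reset: what is moved stays moved. The work goes in short steps, Python scripts to look and compute and a shell command to move; the robot and the scene stay as the last step left them, time stands still between calls to the robot, and variables do not carry over. Pictures are saved under pics/ and viewed, about 8 in all and at most 12, crops included, and the job is handed in when it is done.

```bash
ls; mkdir -p pics
python3 - <<'E'
from cell import *
import cv2
print(observe())
try: print(grip_point_offset)
except Exception as e: print(e)
for n in("scene","top"):
    c=read_camera(n); cv2.imwrite(f"pics/{n}0.png",c["img"])
    print(n,{k:v for k,v in c.items() if k!="img"})
    for l in "board hole_a rack stand peg_tip peg_root tray chopping goose dish".split():
        print(l,[(round(d["conf"],2),[round(float(v)) for v in d["at"]]) for d in place_of(n,l)][:6])
E
```

```text
pics
{'time': 0.0, 'qpos': array([ 1.03503962e+00,  3.42740258e-01,  1.52501460e+00, -1.41592164e-05,
        1.27536993e+00, -1.46033279e-01]), 'qvel': array([-0.00057222,  0.0007454 ,  0.00045225, -0.00128026,  0.00032382,
       -0.00039498]), 'joint_efforts': array([ 1.31498462e-03, -4.31244099e+01, -2.44220674e+01,  7.19234138e-02,
        5.59836463e-02, -1.52170383e-04]), 'tool_pos': array([0.19925887, 0.48528672, 0.22603669]), 'tool_rot': array([-3.14007486e+00, -2.09552897e-04,  2.75187320e+00]), 'contact_force': array([-0.16990804, -0.1984503 ,  0.12929643]), 'torque': array([-0.0432473 , -0.04555009,  0.04493969]), 'opening': 0.09171822506918867}
0.0188
scene {'fx': 545.0066941262012, 'fy': 545.0066941262012, 'cx': 317.6361381561435, 'cy': 243.6860256045837, 'k1': 0.04426610440461299, 'eye': array([1.10746654, 0.11888197, 0.93985847]), 'rotation': array([-2.52774279, -0.0071385 ,  1.78813019])}
board [(0.73, [282, 427])]
hole_a [(0.98, [247, 441]), (0.8, [244, 426]), (0.69, [247, 456])]
rack [(0.29, [242, 321])]
stand [(0.97, [204, 427]), (0.76, [277, 195]), (0.7, [188, 22
[... 293 characters left out ...]
5790699, 'fy': 536.6952905790699, 'cx': 309.81116607652285, 'cy': 242.82892967244962, 'k1': -0.15925569272048856, 'eye': array([0.46140944, 0.00746258, 1.11605907]), 'rotation': array([-3.04870244,  0.02340671, -1.60151506])}
board [(0.85, [272, 228])]
hole_a [(0.94, [274, 208]), (0.75, [273, 192]), (0.64, [265, 223]), (0.61, [278, 181])]
rack [(0.56, [264, 220]), (0.56, [248, 217])]
stand [(0.84, [346, 455]), (0.82, [223, 443]), (0.58, [226, 209])]
peg_tip [(0.91, [412, 231]), (0.72, [241, 462]), (0.55, [378, 477])]
peg_root [(0.94, [185, 452]), (0.59, [354, 233]), (0.57, [324, 477])]
tray [(0.65, [251, 224])]
chopping [(0.82, [226, 208])]
goose [(0.8, [198, 326])]
dish [(0.63, [300, 332])]
```

View pics/scene0.png

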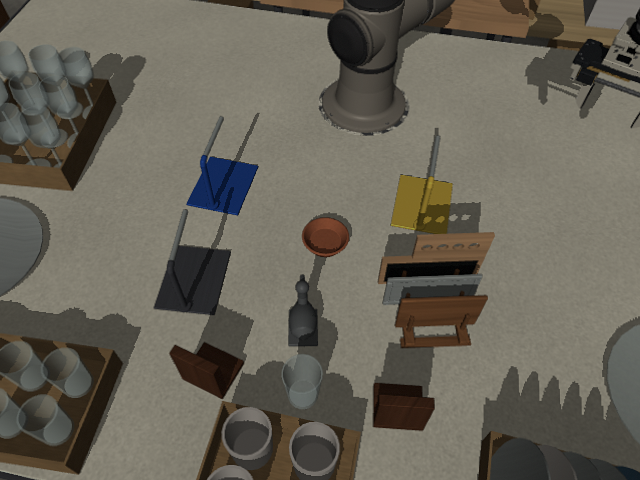

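View pics/top0.png

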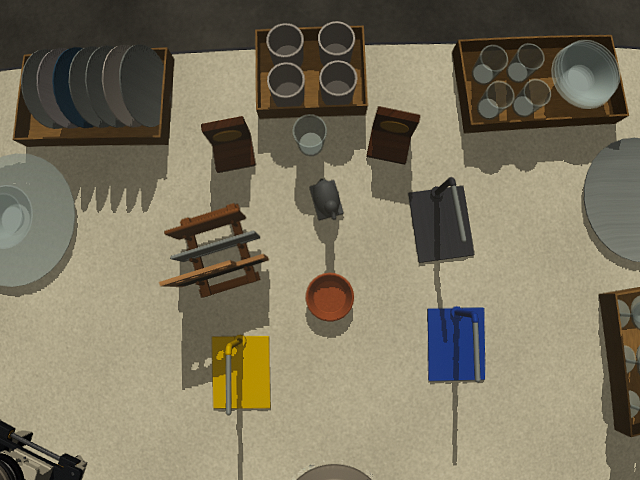

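The scene picture shows the sign in the rack slot nearest the robot. Its tab and four holes are at about (247, 426–472), with the tab towards +y. The black stand is the real one: foot at (277,195), peg from (264,172) to about (210,184). The centroid works out at y ≈ 9 mm, so hole_b is the one to use. Next I'll look closer.

```bash
cat > h.py <<'E'
import numpy as np, cv2
from scipy.spatial.transform import Rotation as Ro
from scipy.optimize import least_squares
def cal(c):
    R=Ro.from_euler('xyz',c["rotation"]).as_matrix()
    return dict(K=np.array([c["fx"],c["fy"],c["cx"],c["cy"]]),k=c["k1"],e=np.array(c["eye"]),R=R)
def proj(C,P):
    q=(np.atleast_2d(P)-C["e"])@C["R"]; s=q[:,:2]/q[:,2:]
    s=s*(1+C["k"]*(s**2).sum(1,keepdims=True)); return np.c_[s[:,1]*C["K"][1]+C["K"][3], s[:,0]*C["K"][0]+C["K"][2]]  # row,col
def onz(C,rc,z):
    f=lambda p: (proj(C,[p[0],p[1],z])[0]-rc)
    return least_squares(f,[.5,0]).x
def tri(Cs,rcs):
    return least_squares(lambda p:np.concatenate([proj(C,p)[0]-r for C,r in zip(Cs,rcs)]),[.5,0,.15])
E
python3 - <<'E'
import cv2,numpy as np,pickle
from cell import *
from h import *
cs=read_camera("scene"); ct=read_camera("top"); pickle.dump((cal(cs),cal(ct)),open("cal.pkl","wb"))
S,T=cal(cs),cal(ct)
a=cv2.resize(cs["img"][225:325,370:500],None,fx=4,fy=4,interpolation=cv2.INTER_CUBIC) #520x400
b=cv2.resize(ct["img"][200:300,155:275],None,fx=4,fy=4,interpolation=cv2.INTER_CUBIC)
a=a[:,:400+120]; 
top=np.zeros((600,800,3),np.uint8)
a=cv2.resize(cs["img"][228:328,375:500],(400,320),interpolation=cv2.INTER_CUBIC) #3.2x
b=cv2.resize(ct["img"][200:300,155:280],(400,320),interpolation=cv2.INTER_CUBIC)
c=cv2.resize(cs["img"][200:287,150:275],(400,278),interpolation=cv2.INTER_CUBIC)
d=cv2.resize(ct["img"][172:259,395:520],(400,278),interpolation=cv2.INTER_CUBIC)
top[:320,:400]=a;top[:320,400:]=b;top[320:598,:400]=c;top[320:598,400:]=d
cv2.imwrite("pics/crop1.png",top)
for n,z,t,s in (("tip",.156,(241,462),(205,184)),("root",.145,(185,452),(264,172))):
    print(n,onz(T,t,z),onz(S,s,z)); r=tri([S,T],[s,t]); print(r.x,r.fun)
for l,n in (("hole_a","scene"),("hole_a","top"),("peg_tip","scene"),("peg_root","scene"),("peg_tip","top"),("peg_root","top"),("stand","top"),("stand","scene")):
    print(l,n,[(round(d["conf"],2),np.round(d["at"],1).tolist()) for d in place_of(n,l)])
E
```

```text
tip [ 0.54578134 -0.24821616] [ 0.53603999 -0.25372577]
[ 0.54506222 -0.24632104  0.1684722 ] [ 0.11198787  0.78934785 -0.23591579  0.76935005]
root [ 0.65126418 -0.23879558] [ 0.6567991  -0.23273419]
[ 0.65219704 -0.23851382  0.13669977] [-0.17307367 -1.16865599  0.39569186 -1.23210846]
hole_a scene [(0.9, [248.6, 427.6]), (0.82, [245.2, 472.7]), (0.7, [246.3, 442.2]), (0.68, [243.6, 454.4])]
hole_a top [(0.63, [266.1, 223.1]), (0.62, [273.5, 207.7]), (0.6, [277.3, 175.4]), (0.57, [275.3, 193.6])]
peg_tip scene [(0.96, [139.8, 436.0]), (0.89, [117.6, 223.5]), (0.64, [209.0, 183.7])]
peg_root scene [(0.9, [156.5, 206.0]), (0.77, [177.6, 429.7]), (0.69, [263.3, 172.1]), (0.31, [324.6, 432.1])]
peg_tip top [(0.74, [240.5, 464.1]), (0.71, [413.3, 230.2]), (0.59, [380.3, 479.8]), (0.38, [275.5, 191.0])]
peg_root top [(0.94, [352.2, 230.8]), (0.9, [183.4, 454.4]), (0.78, [323.2, 475.4]), (0.64, [249.3, 221.3])]
stand top [(0.93, [374.4, 242.3]), (0.89, [225.6, 437.4]), (0.68, [347.0, 458.8])]
stand scene [(0.94, [207.3, 422.6]), (0.62, [186.5, 225.3]), (0.61, [276.0, 196.8])]
```

View pics/crop1.png

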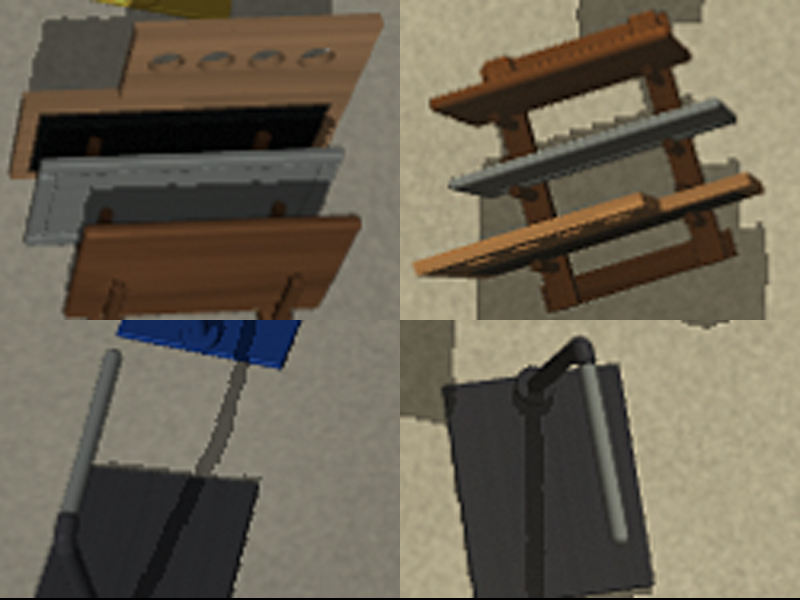

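The close-up shows the bare tab's four holes cleanly, with scene pixel centres of about (247,427), (247,442), (246,458) and (246,474). The black stand's peg is clear in both views: in the top view its root is at (186,454) and its tip at (239,464). Now I'll fit both poses.

Run:
```python
from h import *; import pickle
S,T=pickle.load(open("cal.pkl","rb"))
A=lambda x,y:(228+y/3.2,375+x/3.2); B=lambda x,y:(200+y/3.2,155+(x-400)/3.2)
Cc=lambda x,y:(200+(y-320)/3.2,150+x/3.2); D=lambda x,y:(172+(y-320)/3.2,395+(x-400)/3.2)
# board: pts in board frame
obs=[(S,(.004,y,.12),A(*p)) for y,p in zip((-.019,.009,.037,.065),((167,61),(216,60),(267,58),(317,57)))]
obs+=[(S,(.0,-.04,.15),A(133,26)),(S,(0,.095,.15),A(383,15)),(T,(0,.095,.15),B(414,267)),(T,(0,-.04,.15),B(645,199))]
def bp(p,P):
    R=Ro.from_euler('ZY',[p[2],p[3]]).as_matrix(); return R@np.array(P)+[p[0],p[1],.02]
f=lambda p:np.concatenate([proj(C,bp(p,P))[0]-o for C,P,o in obs])
r=least_squares(f,[.45,.2,0,0],loss='soft_l1'); print("board",r.x,np.degrees(r.x[2:]));print(f(r.x).reshape(-1,2).round(1).tolist())
for y in (.009,.027,-.009): print(y,bp(r.x,(0,y,.12)),bp(r.x,(0,y,.15)))
obs2=[(T,(-.05,.156),D(620,532)),(T,(.055,.145),D(588,365)),(S,(-.05,.156),Cc(113,357)),(S,(.055,.145),Cc(68,518))]
sp=lambda p,x,z:np.array([p[0]+np.cos(p[2])*x,p[1]+np.sin(p[2])*x,z])
g=lambda p:np.concatenate([proj(C,sp(p,*P))[0]-o for C,P,o in obs2])
r2=least_squares(g,[.6,-.24,0]); print("stand",r2.x,np.degrees(r2.x[2]),g(r2.x).reshape(-1,2).round(1).tolist()); print(sp(r2.x,-.05,.156),sp(r2.x,.055,.145))
# foot plate check: detections
print("foot",onz(T,(225.6,437.4),.006),onz(S,(276,196),.006))
for n,rc,z in (("blue tip",(379,478),.156),("blue root",(324,476),.145),("dish",(298,330),.03),("goose",(198,326),.05),("ytip",(413,230),.156)): print(n,onz(T,rc,z))
```

```text
board [ 0.51879467  0.21383488  0.26281031 -0.05919867] [15.05792176 -3.39183422]
[[0.3, -0.5], [0.1, -0.2], [0.2, -0.6], [-0.0, -0.6], [-0.8, 0.5], [0.1, -0.7], [0.3, -2.2], [-0.1, -3.3]]
0.009 [0.5096006  0.22068139 0.13978979] [0.50788662 0.22022027 0.16973724]
0.027 [0.50492428 0.23806333 0.13978979] [0.5032103  0.23760222 0.16973724]
-0.009 [0.51427692 0.20329944 0.13978979] [0.51256294 0.20283833 0.16973724]
stand [ 0.59774037 -0.24418066  0.10244363] 5.86958747590054 [[1.5, -1.2], [-1.7, -1.9], [-1.2, -1.3], [-0.5, -1.5]]
[ 0.54800251 -0.24929389  0.156     ] [ 0.65245202 -0.23855611  0.145     ]
foot [ 0.59299745 -0.23768909] [ 0.59454389 -0.23717807]
blue tip [ 0.2968478  -0.26637168]
blue root [ 0.3947692  -0.26953601]
dish [ 0.45036975 -0.00748545]
goose [ 0.65095168 -0.00599279]
ytip [0.25095952 0.17913742]
```

```bash
python3 -m inch '[[[0,0,0,0.153],[0,0,0,0.153],[0,0,0,0.153],[0,0,0,0.153],[0,0,0,0.153],[0,0,0,0.153],[-40,28,0,0],[-40,28,0,0],[-40,28,0,0]]]' -1 40
python3 -m inch '[[[-40,29,0,0],[-40,29,0,0],[-40,29,0,0],[-40,29,0,0],[-40,29,0,0],[0,0,0,0],[0,0,0,0]]]'
```

```text
time: 2.72
tool_pos: [0.3127, 0.3907, 0.2268]
tool_rot: [3.141, -0.0, 1.834]
contact_force: [0.2, 0.3, -0.6]
opening: 0.092
time: 3.6
tool_pos: [0.5034, 0.2363, 0.2265]
tool_rot: [-3.141, -0.0, 1.833]
contact_force: [0.3, 0.0, -0.2]
opening: 0.0918
```

```bash
python3 -m inch '[[[0,0,25,0],[0,0,25,0],[0,0,24,0],[0,0,0,0]]]'
python3 - <<'E'
from cell import *; import cv2,numpy as np
s=read_camera("scene")["img"][205:305,370:510]; t=read_camera("top")["img"][200:300,145:285]
cv2.imwrite("pics/g1.png",np.hstack([cv2.resize(i,(400,286),interpolation=cv2.INTER_CUBIC) for i in(s,t)]))
E
```

```text
time: 4.1
tool_pos: [0.5018, 0.2369, 0.1514]
tool_rot: [-3.138, -0.0, 1.836]
contact_force: [-0.3, -0.7, -0.2]
opening: 0.0917
```

View pics/g1.png

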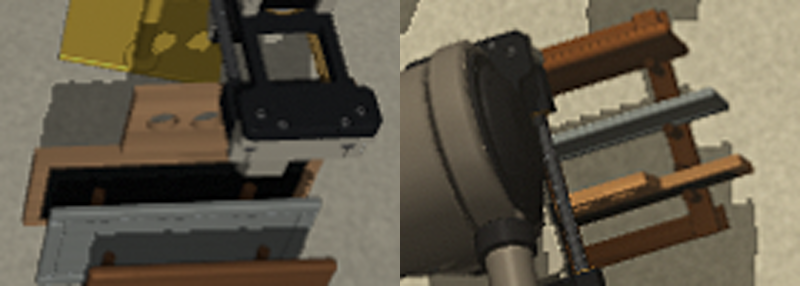

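The picture shows the fingers straddling the tab, with hole_a and hole_b still visible to the left of the pad at crop (160,120) and (207,120). Closing now.

```bash
python3 -m inch '[[[0,0,0,0],[0,0,0,0],[0,0,0,0],[0,0,0,0],[0,0,0,0],[0,0,0,0],[0,0,0,0],[0,0,0,0]]]' 1 40
```

```text
time: 5.2
tool_pos: [0.5038, 0.2362, 0.1527]
tool_rot: [3.142, -0.0, 1.834]
contact_force: [-0.3, 0.4, -0.0]
opening: 0.0164
```

```bash
python3 -m inch '[[[0,0,0,0],[0,0,0,0],[0,0,0,0],[0,0,0,0]]]'
```

```text
time: 5.7
tool_pos: [0.5038, 0.2362, 0.1527]
tool_rot: [3.142, -0.0, 1.834]
contact_force: [0.1, 0.5, -1.1]
opening: 0.0077
```

```bash
python3 -m inch '[[[0,0,-10,0],[0,0,-15,0],[0,0,-20,0],[0,0,-20,0],[0,0,-10,0],[0,0,0,0],[0,0,0,0]]]'
python3 - <<'E'
from cell import *; import cv2,numpy as np
s=read_camera("scene")["img"][160:310,340:540]; t=read_camera("top")["img"][190:340,110:310]
cv2.imwrite("pics/g2.png",np.hstack([cv2.resize(i,(400,300),interpolation=cv2.INTER_CUBIC) for i in(s,t)]))
E
```

```text
time: 6.58
tool_pos: [0.5034, 0.2361, 0.2271]
tool_rot: [-3.14, -0.0, 1.834]
contact_force: [-0.4, -0.1, -2.0]
opening: 0.0076
```

View pics/g2.png

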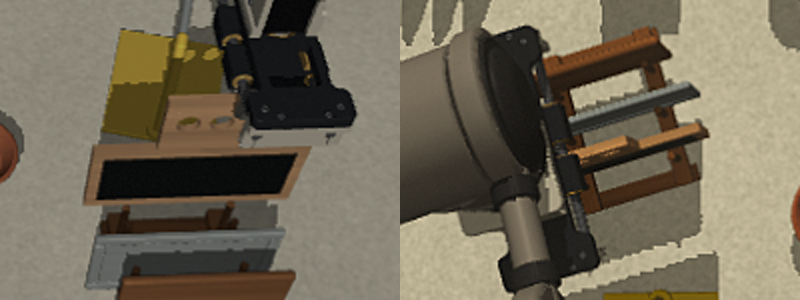

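The picture shows the sign lifted clear, with the rack's other goods standing as before and hole_b visible at about scene pixel (221,451). Next I carry it to the pre-insert position.

```bash
python3 -m inch '[[[-20,-6,0,0],[-40,-11,0,0],[-50,-15,0,0],[-50,-15,0,0],[-50,-15,0,0],[-40,-10,0,0],[-20,-6,0,0],[0,0,0,0.08],[0,0,0,0.08],[0,0,0,0]]]'
python3 -m inch '[[[-20,-3,0,0],[-40,-5,0,0],[-50,-6,0,0],[-50,-5,0,0],[-30,-3,0,0],[0,0,0,0],[0,0,0,0],[0,0,0,0]]]'
python3 - <<'E'
from cell import *; import cv2,numpy as np
S=read_camera("scene")["img"];T=read_camera("top")["img"]
s=S[130:280,130:330]; t=T[170:320,380:580]
cv2.imwrite("pics/g3.png",np.hstack([cv2.resize(i,(400,300),interpolation=cv2.INTER_CUBIC) for i in(s,t)]))
for n in("scene","top"):
  print(n,[(round(d["conf"],2),np.round(d["at"],1).tolist()) for d in place_of(n,"hole_b")])
print(observe()["tool_pos"],observe()["tool_rot"])
E
```

```text
time: 7.92
tool_pos: [0.4981, -0.0457, 0.2275]
tool_rot: [-3.141, 0.0, 1.674]
contact_force: [-1.0, 0.6, -2.1]
opening: 0.0076
time: 8.93
tool_pos: [0.4963, -0.2351, 0.2278]
tool_rot: [-3.142, -0.0, 1.675]
contact_force: [-0.1, 0.5, -0.9]
opening: 0.0073
scene [(0.89, [170.0, 199.9]), (0.87, [174.0, 215.6]), (0.75, [169.3, 170.8]), (0.63, [169.7, 186.6])]
top [(0.85, [265.3, 458.8]), (0.69, [268.2, 442.6]), (0.46, [152.0, 235.2])]
[ 0.49648023 -0.23542136  0.22786572] [3.14136933e+00 4.05429100e-05 1.67503792e+00]
```

View pics/g3.png

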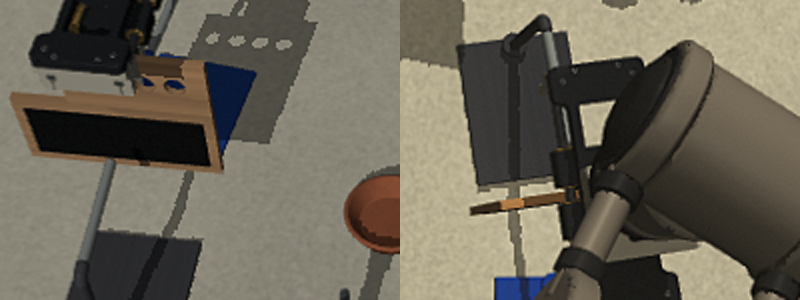

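Run:
```python
from h import *; import pickle
S,T=pickle.load(open("cal.pkl","rb"))
tcp=np.array([.4964,-.2353,.2279]); yaw=1.675; tx=np.array([np.cos(yaw),np.sin(yaw),0]); ty=np.array([np.sin(yaw),-np.cos(yaw),0])
P=lambda y,z,f=0,dz=0,dy=0: tcp+tx*(y-.027+dy)+ty*f+[0,0,z-.1325+dz]
G=lambda x,y:(130+y/2,130+x/2); H=lambda x,y:(170+y/2,380+(x-400)/2)
obs=[(S,(.037,.12,.004),G(145,83.5)),(S,(.065,.12,.004),G(173,85)),(S,(-.095,0,.004),G(33,155)),(S,(.095,0,.004),G(222,171)),(S,(.095,.15,0),G(205,60)),
 (T,(.095,.085,0),H(472,211)) if 0 else (T,(-.095,.085,0),H(470,211))]
for C,(y,z,f),o in obs: print((y,z),np.round(proj(C,P(y,z,f))[0],1),o)
for y in(.095,-.095,-.04): print('T',y,proj(T,P(y,.15)).round(1),proj(T,P(y,.085)).round(1))
```

```text
(0.037, 0.12) [171.1 200.1] (171.75, 202.5)
(0.065, 0.12) [172.5 215.6] (172.5, 216.5)
(-0.095, 0) [206.7 144.6] (207.5, 146.5)
(0.095, 0) [215.7 239.7] (215.5, 241.0)
(0.095, 0.15) [160.6 230.6] (160.0, 232.5)
(-0.095, 0.085) [258.2 525.9] (275.5, 415.0)
T 0.095 [[271.9 429.4]] [[273.3 422. ]]
T -0.095 [[255.7 540.2]] [[258.2 525.9]]
T -0.04 [[260.3 508.9]] [[262.6 496.5]]
```

```bash
python3 -m inch '[[[-1.2,0,15,0],[0,0,20,0],[0,0,16,0],[0,0,8,0],[0,0,0,0],[0,0,0,0]]]'
python3 -m inch '[[[0,10,0,0],[0,10,0,0],[0,10,0,0],[0,0,0,0],[0,0,0,0]]]'
python3 - <<'E'
from cell import *; import cv2,numpy as np
S=read_camera("scene")["img"];T=read_camera("top")["img"]
s=S[150:270,140:270]; t=T[190:310,400:530]
cv2.imwrite("pics/g4.png",np.hstack([cv2.resize(i,(400,369),interpolation=cv2.INTER_CUBIC) for i in(s,t)]))
E
```

```text
time: 9.88
tool_pos: [0.4968, -0.2374, 0.1692]
tool_rot: [3.141, 0.001, 1.674]
contact_force: [-1.2, 0.0, -2.0]
opening: 0.0076
time: 10.5
tool_pos: [0.5262, -0.2341, 0.1685]
tool_rot: [-3.141, -0.0, 1.674]
contact_force: [0.5, -0.8, -1.4]
opening: 0.0073
```

View pics/g4.png

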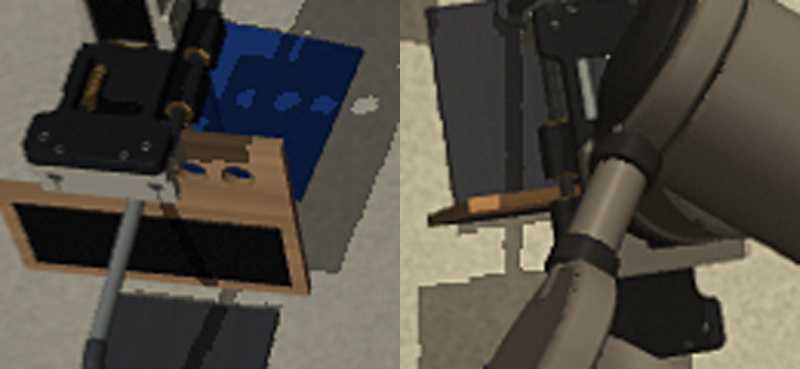

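The picture shows hole_c and hole_d at crop (193,169) and (238,173), which puts hole_b at about (148,166). The peg line extrapolates to (147,166), so they're aligned. I'll insert gently.

```bash
python3 -m inch '[[[0,6,0,0],[0,6,0,0],[0,6,0,0],[0,6,0.5,0],[0,0,0,0],[0,0,0,0]]]'
```

```text
time: 11.35
tool_pos: [0.5501, -0.2316, 0.1681]
tool_rot: [-3.141, -0.0, 1.674]
contact_force: [-0.1, -1.0, -2.0]
opening: 0.0074
```

```bash
python3 -m inch '[[[0,8,0.8,0],[0,8,0.8,0],[0,8,0.9,0],[0,8,0.8,0],[0,8,0.9,0],[0,0,0,0],[0,0,0,0]]]'
python3 - <<'E'
from cell import *; import cv2,numpy as np
S=read_camera("scene")["img"];T=read_camera("top")["img"]
s=S[170:290,140:270]; t=T[160:280,400:530]
cv2.imwrite("pics/g5.png",np.hstack([cv2.resize(i,(400,369),interpolation=cv2.INTER_CUBIC) for i in(s,t)]))
E
```

```text
time: 12.22
tool_pos: [0.5898, -0.2275, 0.1639]
tool_rot: [-3.141, -0.0, 1.674]
contact_force: [0.1, -0.1, -1.2]
opening: 0.0078
```

View pics/g5.png

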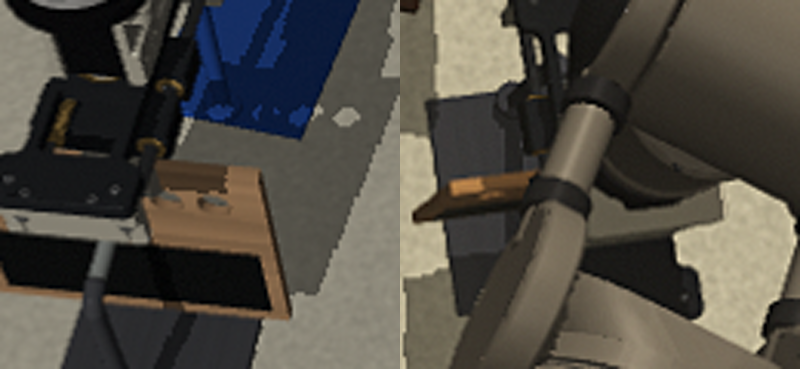

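The picture shows the peg running into the tab behind the gripper with no contact force. Lowering until the peg takes the weight.

```bash
python3 -m inch '[[[0,0,1.5,0],[0,0,1.5,0],[0,0,0,0],[0,0,0,0]]]'
python3 -m inch '[[[0,0,1,0],[0,0,0,0],[0,0,0,0]]]'
python3 -m inch '[[[0,0,1,0],[0,0,0,0],[0,0,0,0]]]'
```

```text
time: 12.82
tool_pos: [0.59, -0.2276, 0.161]
tool_rot: [3.142, -0.0, 1.674]
contact_force: [-0.3, -0.3, -1.3]
opening: 0.0077
time: 13.2
tool_pos: [0.59, -0.2276, 0.16]
tool_rot: [3.142, -0.0, 1.674]
contact_force: [0.0, 0.1, -1.6]
opening: 0.0076
time: 13.58
tool_pos: [0.59, -0.2277, 0.1593]
tool_rot: [3.141, 0.0, 1.674]
contact_force: [-0.1, 0.5, 0.4]
opening: 0.0074
```

```bash
python3 -m inch '[[[0,0,0,0],[0,0,0,0],[0,0,0,0],[0,0,0,0],[0,0,0,0]]]' 0.4
python3 - <<'E'
from cell import *; import cv2,numpy as np
S=read_camera("scene")["img"];T=read_camera("top")["img"]
s=S[170:290,140:270]; t=T[160:280,400:530]
cv2.imwrite("pics/g6.png",np.hstack([cv2.resize(i,(400,369),interpolation=cv2.INTER_CUBIC) for i in(s,t)]))
E
```

```text
time: 14.2
tool_pos: [0.59, -0.2276, 0.159]
tool_rot: [3.142, -0.0, 1.674]
contact_force: [-0.1, 0.1, -0.2]
opening: 0.0275
```

View pics/g6.png

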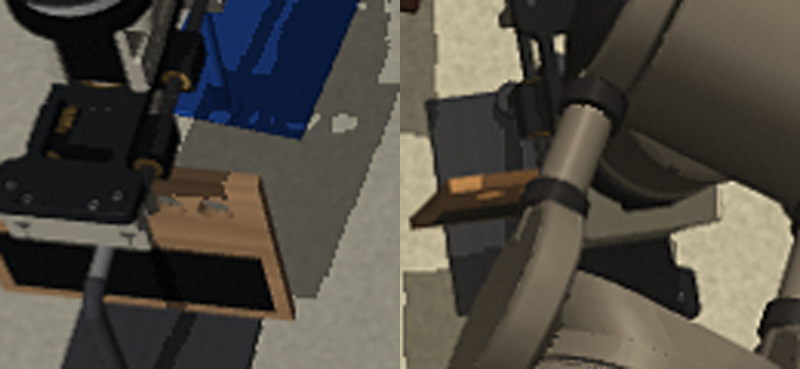

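The sign stayed up when the fingers opened: the tab and panel are in the same place. Now a straight, slow lift.

```bash
python3 -m inch '[[[0,0,0,0],[0,0,0,0],[0,0,-5,0],[0,0,-8,0],[0,0,-10,0],[0,0,-20,0],[0,0,-30,0],[0,0,-30,0],[0,0,0,0]]]' 0.25
python3 -m inch '[[[0,-30,-10,0],[20,-50,0,0],[30,-50,0,0],[30,-50,0,0],[30,-40,0,0],[0,0,0,0],[0,0,0,0]]]'
python3 - <<'E'
from cell import *; import cv2,numpy as np
S=read_camera("scene")["img"];T=read_camera("top")["img"]
s=S[170:320,110:310]; t=T[140:290,370:570]
cv2.imwrite("pics/g7.png",np.hstack([cv2.resize(i,(400,300),interpolation=cv2.INTER_CUBIC) for i in(s,t)]))
cv2.imwrite("pics/full7.png",np.hstack([cv2.resize(i,(400,300),interpolation=cv2.INTER_AREA) for i in(S,T)]))
a=np.vstack([cv2.imread("pics/g7.png"),cv2.imread("pics/full7.png")]); cv2.imwrite("pics/g7.png",a)
E
```

```text
time: 15.42
tool_pos: [0.591, -0.2281, 0.2655]
tool_rot: [3.136, 0.003, 1.674]
contact_force: [0.7, 0.2, 0.1]
opening: 0.0344
time: 16.3
tool_pos: [0.3603, -0.1411, 0.272]
tool_rot: [3.141, 0.001, 1.674]
contact_force: [-0.2, 0.1, -0.0]
opening: 0.0348
```

View pics/g7.png

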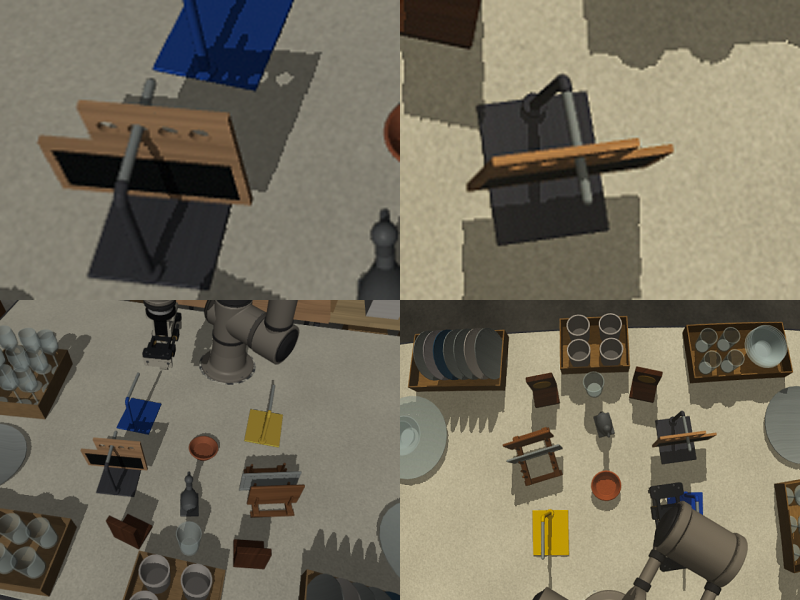

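The sign hangs on the second hole (hole_b): one hole is to the left of the peg and two are to the right, at crop (105,127) against (170,133) and (200,135). Checking stillness, level and the bystanders next.

```bash
python3 -m inch '[[[0,0,0,0],[0,0,0,0],[0,0,0,0],[0,0,0,0],[0,0,0,0],[0,0,0,0],[0,0,0,0],[0,0,0,0],[0,0,0,0],[0,0,0,0]]]'
python3 - <<'E'
from cell import *; import cv2,numpy as np
A=read_camera("scene")["img"]
for _ in range(9): B=read_camera("scene")["img"]
T=read_camera("top")["img"]
d=np.abs(A.astype(int)-B).max(2)[170:320,110:310]; print("motion diff max",d.max(),(d>25).sum())
S0=cv2.imread("pics/scene0.png");T0=cv2.imread("pics/top0.png")
r=[cv2.resize(i,(400,300),interpolation=cv2.INTER_CUBIC) for i in (S0[220:355,365:545],B[220:355,365:545],B[170:305,110:290],T[195:305,150:280])]
cv2.imwrite("pics/g8.png",np.vstack([np.hstack(r[:2]),np.hstack(r[2:])]))
D=(np.abs(B.astype(int)-S0).max(2)>40)
for n,(a,b,c,e) in dict(goose=(270,350,280,320),dish=(215,258,300,352),be1=(345,400,168,245),be2=(380,432,370,435),tumbler=(352,410,280,325),tray_chop=(285,350,380,490)).items(): print(n,D[a:b,c:e].sum())
E
```

```text
time: 17.65
tool_pos: [0.3598, -0.1408, 0.272]
tool_rot: [3.141, -0.0, 1.674]
contact_force: [-0.1, 0.7, 0.1]
opening: 0.0344
motion diff max 64 16
goose 0
dish 0
be1 0
be2 0
tumbler 0
tray_chop 1
```

View pics/g8.png

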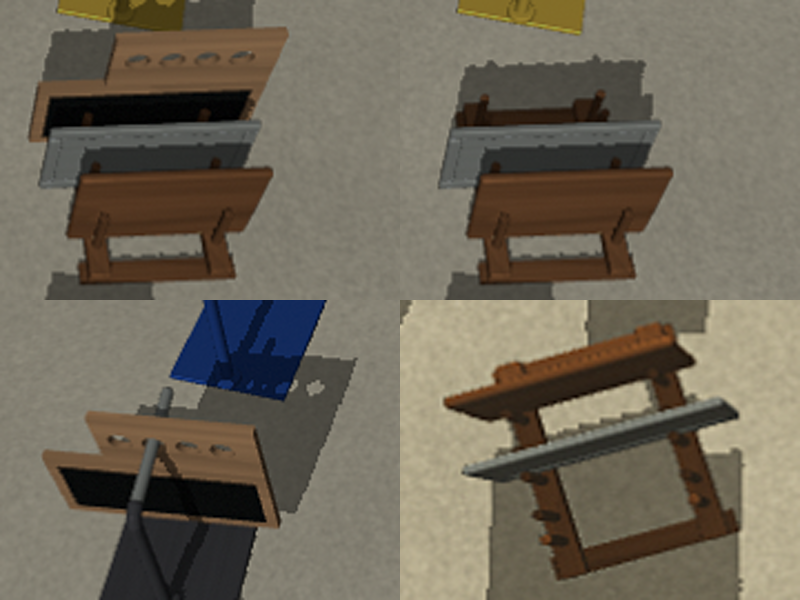

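The bystanders are unmoved. The sign still shows a trace of swing, so I'll let it settle.

```bash
for i in 1 2 3 4 5; do python3 -m inch '[[[0,0,0,0],[0,0,0,0],[0,0,0,0],[0,0,0,0],[0,0,0,0],[0,0,0,0],[0,0,0,0],[0,0,0,0],[0,0,0,0],[0,0,0,0]]]' | head -1; done
python3 - <<'E'
from cell import *; import cv2,numpy as np
F=[read_camera("scene")["img"].astype(int)[170:320,110:310] for _ in range(16)]
for i in (3,6,9,12,15): d=np.abs(F[i]-F[0]).max(2); print(i,d.max(),(d>25).sum())
from h import *; import pickle
S,T=pickle.load(open("cal.pkl","rb"))
np.save("last.npy",F[0])
E
```

```text
time: 19.45
time: 20.7
time: 21.95
time: 23.2
time: 24.45
3 24 0
6 24 0
9 25 0
12 19 0
15 7 0
```

```bash
for i in 1 2 3 4 5; do python3 -m inch '[[[0,0,0,0],[0,0,0,0],[0,0,0,0],[0,0,0,0],[0,0,0,0],[0,0,0,0],[0,0,0,0],[0,0,0,0],[0,0,0,0],[0,0,0,0]]]' | head -1; done
python3 - <<'E'
from cell import *; import numpy as np
from h import *; import pickle
F=[read_camera("scene")["img"].astype(int)[170:320,110:310] for _ in range(10)]
print([np.abs(f-F[0]).max() for f in F],np.abs(F[0]-np.load("last.npy")).max())
S,T=pickle.load(open("cal.pkl","rb"))
hb=np.array([.5918,-.2456,.1465]); G=lambda x,y:np.array((170+(y-300)/2.2222,110+x/2.2222))
obs=[((.004,-.095,0),G(68,507)),((.004,.095,0),G(278,525)),((.004,-.019,.12),G(119,440)),((.004,.037,.12),G(186,446)),((.004,.065,.12),G(222,450)),((0,.095,.15),G(255,425)),((0,-.04,.15),G(87,411))]
def f(p): 
    R=Ro.from_euler('ZYX',[p[0],p[1],p[2]]).as_matrix()
    return np.concatenate([proj(S,R@(np.array(P)-[0,.009,.12])+hb+[p[3],p[4],0])[0]-o for P,o in obs])
r=least_squares(f,[.1,0,0,0,0]); print("yaw,pitch,tilt deg",np.degrees(r.x[:3]).round(1),"shift",r.x[3:].round(4),np.abs(r.fun).max().round(1))
E
```

```text
time: 26.5
time: 27.75
time: 29.0
time: 30.25
time: 31.5
[np.int64(0), np.int64(7), np.int64(7), np.int64(8), np.int64(8), np.int64(7), np.int64(8), np.int64(17), np.int64(17), np.int64(17)] 20
yaw,pitch,tilt deg [6.5 2.5 0.2] shift [-0.0013  0.002 ] 0.8
```

The sign is level (tilt 0.2°), still and clear of the upright, so I'm handing in.

```bash
python3 -c "
from cell import *
print(hand_in())"
```

```text
the job is handed in; nothing more can be done
None
```

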